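# Leave the yeast bottle's cap a quarter turn slack

### The job

The yeast brew in the taller bottle, the one with the wider cap, must be able to let off gas: screw its cap down clockwise until it bottoms out on the neck, then back it off a quarter turn. Finish while still holding the cap there between the fingers, without letting go. Leave the shorter bottle's cap as it is, and do not push the tumbler, mug or spoon about.

Things in the scene. Friction and masses are not known exactly. Their poses are not given: they have to be found in the camera images.
- tall: Taller amber bottle, fixed upright on a 130 mm square steel plate; stands left or right. Origin: on its axis, underside of the plate, on the worktop; z up. Heights above it: plate 8 mm, collar (102 mm across) to 30, body (90 mm across) to 95, shoulder slopes in to 121, then a neck 40 mm across with a 44 mm flange at 144 to 148 under the cap. It cannot move or turn.
- tall_cap (a joint): Turn of the tall bottle's screw cap (rad): 0 at the top of the thread, growing clockwise seen from above, 4.4 at the hard stop, bottomed out on the flange. Starts 2.0 to 4.0 short of the stop. The cap sinks 1.03 mm per rad clockwise, rises as much when turned back, cannot come off. Friction 0.12 N m, no spring: it stays where left; a clearly larger torque means the stop.
- tall_cap_mid (a point): Middle of the tall bottle's cap, a white ribbed plastic cylinder 48 mm across, 24 mm high: on the axis, 12 mm below its flat top and 12 mm above its rim, 160 mm above the worktop when bottomed out, up to 4.5 mm higher before. z up; the axes turn with the cap, x along the raised rib on its top (36 mm long, 5 wide, 3 high). It may be gripped across in any direction.
- short: The shorter amber bottle, 72 mm across and 62 mm high to the shoulder, in the same kind of fixed plate and collar; cap top (with rib) 125 mm above the worktop. Origin: centre of the underside of the plate; z up. To be left alone.
- short_cap (a joint): The turn of the short bottle's cap (rad), 32 mm across; 4.4 is fully home, where it starts and must stay.
- tumbler: Clear plastic tumbler, 80 mm across at the rim, 105 mm high, loose on the worktop beyond the bottles. Origin: centre of its underside.
- mug: White mug, 80 mm across, 90 mm high, with a handle towards its own +y, loose on the worktop to the left. Origin: centre of its underside.
- spoon: Wooden-handled spoon, 200 mm long, lying loose on the worktop to the right, along its own x. Origin: middle of its underside.
Mind the look-alikes: they are no part of the job. Leave any turquoise look-alike of the tall alone.

How it is judged:
On the way:
1. the tall bottle's cap is screwed down until it bottoms out (value of joint tall_cap above 4.32 rad), for 0.2 s.
At the end, for the whole second after the job is handed in: Having bottomed out, the tall bottle's cap rests a quarter turn back from the stop (1.57 rad, give or take 0.35: joint 2.48 to 3.18), gripped by the fingers with over 6 N, the grasp point within 28 mm of the cap's middle; the short bottle's cap is still home (value of joint tall_cap between 2.48 and 3.18 rad and velocity of joint tall_cap between -0.15 and 0.15 rad/s and contact force between the fingers and tall_cap above 6 N and distance between the grasp point and tall_cap_mid below 0.028 m and value of joint short_cap above 4.1 rad); the arm keeps its last pose, push and grip.
It fails at once if the short bottle's cap is loosened (value of joint short_cap below 4.1 rad).
It fails at once if the tumbler, mug or spoon is pushed about (more than 30 mm) or tipped over (distance of any of tumbler, mug, spoon from where it was at the start of the episode above 0.03 m or angle between any of tumbler, mug's own z axis and vertical above 0.5 rad).
It also fails if it takes over 64 s, if anything falls off the work surface, if the arm or the gripper's body presses on something with over 40 N, if the wrist force passes 120 N, or if a joint passes its speed limit or range.

### The arm

A 6-joint arm with a two-finger parallel gripper is mounted at the origin on the work surface. World frame = base frame: x ahead of the robot, y to its left, z up, the work surface at z = 0. Lengths are in m, angles in rad, forces in N, time in s.
With the tool pointing down it reaches from about 0.425 to 0.95 m from the base axis. Payload 14.7 kg.
Tool frame: the origin (TCP) lies midway between the tips of the shut fingers; the grasp point (between the pads) lies ctrl.grip_depth behind it (ctrl.grip_depth is the distance from the TCP to the grasp point, in m); y points along the fingers, x is the direction in which the jaws open and shut, and the axes are right-handed (so a half turn about y gives the same grasp; the last joint's range is limited). The gripper opens to 85 mm and grips with 20 to 120 N. Pads are 22 mm wide; open, the fingers measure 114 mm over their backs; the gripper's body (76 mm by 85 mm) begins 54 mm behind the grasp point. The pads swing forward as they close: fully open they stand 13 mm farther back than shut.
Start: joints at [-1.174, 0.48, 1.596, -0, 1.065, -0.047], TCP at [0.279, -0.587, 0.199] pointing down, gripper open.
Joint ranges: [-2.75, 2.75], [-0.82, 2.05], [0.23, 2.67], [-1.56, 4.7], [0.09, 2.69], [-2.92, 2.92]. Speed limits (rad/s): [1.89, 1.89, 2.39, 3.01, 3.01, 3.01].

### API

Orientations are given as a unit quaternion [x, y, z, w].
In Python, from cell import ctrl gives the robot as it stands. The module is installed in compiled form; this text tells all that it offers.
- The arm moves only by the tool step_arm, never from a script. Its argument "commands" is text: rows parted by semicolons, each of 5 numbers parted by spaces: the gripper command: -1 is fully open, 1 is shut, values between are in proportion, then the shift along the world's x, y, z in m, then the turn about the world's z in units of 8 degrees (1.0 is 8 degrees). In form: jaw x y z yaw; .... A call has 1 to 12 rows; each row is the pose to reach, as a shift and turn from the pose commanded when the call began; what a row does not reach only later rows make up. A row lasts 1/10 s, in which the tool goes at most 50 mm and 8.59 degrees, less where a joint would pass 70% of its speed; a pose out of reach is approached as far as the arm can. A call with a gripper value outside its range is refused whole. The fingers move at their own pace and stop on an object; "newtons" is the grip in N (left out, the last holds). Time passes only in rows, so rows that repeat a pose let the fingers close. It gives the time, the measured TCP pose, the force and the opening at its end, in the units of the state.
- ctrl.get_state(): the state, without advancing time (a new reading comes with each control period).
- ctrl.capture(name): name is "scene" or "top" or "wrist"; returns (picture, depth): 384x512x3 uint8, red, green, blue; 384x512 float32, m along the optical axis (not along the pixel's ray), 0 where there is no reading.
- ctrl.get_calibration(name): a dict with "mtx" (3x3 intrinsics, pixels), "rvec" (rotation vector, rad) and "tvec" (3), from world to camera coordinates, as OpenCV has them; the wrist camera has in their place "T_tool_cam" (4x4, takes a point from camera to tool coordinates, whose origin is the TCP and whose axes are the tool frame's). Camera axes: x right, y down, z forward; pixel columns grow to the right and rows downward; lengths in m; the calibration is good to about 2 mm. The wrist camera is an equidistant fisheye: a pixel r from the principal point sees the ray r / f radians off the axis. A picture is of the moment at which its call begins: read the wrist's pose just before it. get_calibration takes no time and is no camera call.
- ctrl.job_done(): hands the job in, once; it reports no verdict.
Trained networks look in the newest picture that a camera, given by its name, has taken for a name from the list of things; names that differ only in an ending like _2 or _b are one class to them, and where a whole thing is asked for, a point or a joint stands for the part that bears it (a point fixed in the world has none). Each returns a list of dicts, best first, with "conf" (0 to 1); they miss things now and then, are a little off and sometimes report something else, mostly with a low value. They report only what shows in the picture. A call takes as long as a camera call. They do not tell look-alikes from the thing itself.
- ctrl.recognise(camera, query): "location" ([x, y, z] in m, in the coordinates of the camera as it stood for that picture, good to about 4 mm: the middle of the surface that is visible of it).
- ctrl.place_of(camera, query): "location" ([x, y, z] in m, in the coordinates of the camera as it stood for that picture, good to about 4 mm: a listed point, or the origin of a listed thing).
The state is a dict: "clock": time; "joints": joint angles; "qvel": joint speeds; "effort": joint torques, N m; "tool_pos": TCP position; "orientation": TCP orientation; "wrist_force": force on the tool from outside, world axes, zero at the start; "wrist_torque": the same for the moment, N m; "gripper_width": opening from 0.0 (shut) to 1.0 (fully open).
Only numpy, scipy, OpenCV 4.12 (cv2) and the standard library are available. Lean on these libraries where they do the work, as an engineer would, in place of code of your own. Each camera call takes 0.05 s, during which the arm holds its last target. There are 200 camera calls.

## Working session

There is one attempt and no reset: what is moved stays moved. The work goes in short steps, Python scripts to look and compute and a tool call to move; the robot and the scene stay as the last step left them, time stands still between calls to the robot, and variables do not carry over. Pictures are saved under pics/ and viewed, about 8 in all and at most 12, crops included, and the job is handed in when it is done.

Besides the shell and the picture viewer there is one more tool, called after "Emit:" as name(argument=value, ...) on one line, values as JSON. step_arm: Moves the arm, as the interface text tells. Its arguments: {"type":"object","properties":{"commands":{"type":"string"},"newtons":{"type":"number"}},"required":["commands"]}

```bash
mkdir -p pics; cat > h.py <<'E'
import numpy as np, cv2
from cell import ctrl
from scipy.spatial.transform import Rotation as R
def c2w(cam,p):
    c=ctrl.get_calibration(cam); Rm=cv2.Rodrigues(np.array(c["rvec"],float))[0]
    return Rm.T@(np.array(p)-np.array(c["tvec"]).ravel())
def pix(cam,p):
    m=np.array(ctrl.get_calibration(cam)["mtx"]); q=m@np.array(p); return (q[:2]/q[2]).round()
E
python3 - <<'E'
from h import *
s=ctrl.get_state(); print({k:np.round(v,3) for k,v in s.items()}, ctrl.grip_depth)
ims=[]
for cam in ("scene","top"):
    im,d=ctrl.capture(cam); ims.append(im[:,:,::-1])
    for q in ("tall_cap_mid","tall","short","tumbler","mug","spoon"):
        for r in ctrl.place_of(cam,q)[:3]:
            print(cam,q,round(r["conf"],2),c2w(cam,r["location"]).round(3),pix(cam,r["location"]))
cv2.imwrite("pics/s.png",ims[0]);cv2.imwrite("pics/t.png",ims[1])
E
```

```text
{'clock': np.float64(0.0), 'joints': array([-1.174,  0.481,  1.597,  0.   ,  1.065, -0.047]), 'qvel': array([-0.001, -0.   ,  0.001,  0.002,  0.001,  0.   ]), 'effort': array([-1.0000e-03, -9.5066e+01, -4.3018e+01, -0.0000e+00,  1.3000e-02,
        0.0000e+00]), 'tool_pos': array([ 0.279, -0.587,  0.199]), 'orientation': array([-0.598,  0.378, -0.377,  0.598]), 'wrist_force': array([-0.05 , -0.871,  0.341]), 'wrist_torque': array([-0.011,  0.005, -0.031]), 'gripper_width': np.float64(0.998)} 0.0187
scene tall_cap_mid 0.86 [ 0.73  -0.233  0.167] [231. 251.]
scene tall_cap_mid 0.78 [ 0.501 -0.148  0.163] [218. 195.]
scene tall_cap_mid 0.72 [0.385 0.078 0.162] [257. 157.]
scene tall 0.91 [ 0.503 -0.149 -0.002] [221. 233.]
scene tall 0.88 [ 0.73  -0.229  0.004] [235. 288.]
scene tall 0.65 [ 0.277 -0.236  0.002] [171. 205.]
scene short 0.79 [ 0.597  0.243 -0.   ] [325. 207.]
scene short 0.49 [ 0.55  0.48 -0.  ] [361. 180.]
scene tumbler 0.82 [ 0.762 -0.027  0.005] [295. 266.]
scene mug 0.66 [ 0.549  0.478 -0.001] [360. 180.]
scene spoon 0.8 [ 0.504 -0.48   0.002] [126. 274.]
top tall_cap_mid 0.58 [ 0.731 -0.23   0.162] [315. 126.]
top tall_cap_mid 0.43 [0.382 0.081 0.161] [226. 220.]
top tall_cap_mid 0.42 [ 0.506 -0.149  0.168] [292. 187.]
top tall 0.95 [ 0.502 -0.146 -0.002] [286. 192.]
top tall 0.95 [ 0.382  0.081 -0.004] [228. 221.]
top tall 0.94 [ 0.277 -0.236 -0.001] [308. 250.]
top short 0.55 [ 0.597  0.237 -0.   ] [190. 165.]
top tumbler 0.87 [ 0.765 -0.028 -0.001] [258. 126.]
top mug 0.76 [ 0.547  0.483 -0.   ] [127. 176.]
top spoon 0.54 [ 0.504 -0.479  0.005] [370. 193.]
```

View pics/s.png

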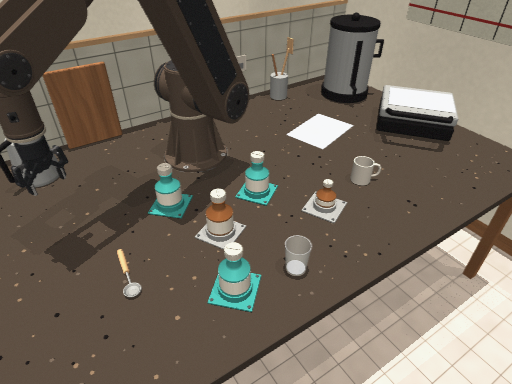

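View pics/t.png

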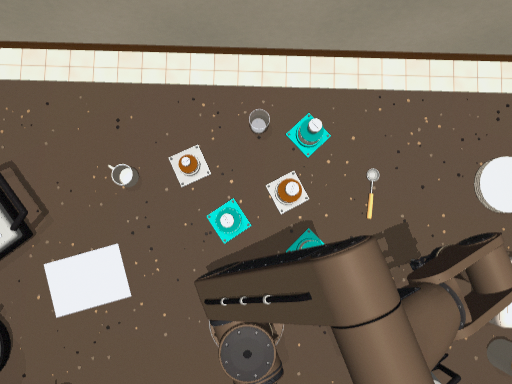

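Taken for the tall bottle could be the three turquoise ones, scene pixels (167,190), (257,175) and (234,272), or the short amber one at (326,197). The amber one at (219,215), about (0.503, -0.148), is taller and has the wider cap, so I choose it. I'll check it in a crop.

```bash
python3 -c "
import cv2
a=cv2.imread('pics/s.png')[140:260,140:350];cv2.imwrite('pics/c.png',cv2.resize(a,None,fx=3.5,fy=3.5,interpolation=2))"
```

```text
(no output)
```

View pics/c.png

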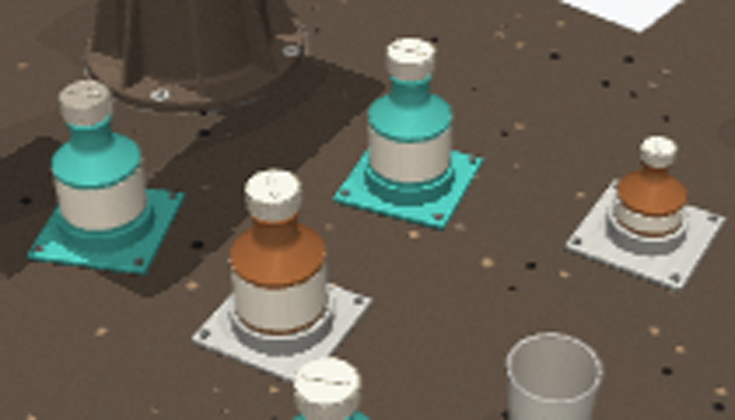

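Emit:
step_arm(commands="-1 0 0 0.05 0; -1 0 0 0.1 0; -1 0 0 0.1 1; -1 0 0 0.1 2;-1 0 0 0.1 2", newtons=40)

```text
clock: 1.2
tool_pos: [0.2791, -0.587, 0.2996]
orientation: [0.645, -0.29, 0.29, -0.645]
wrist_force: [0.7, 0.1, 0.0]
gripper_width: 0.997
```

```bash
python3 -c "
from h import *
s=ctrl.get_state();print(s['clock'],s['joints'].round(3) if hasattr(s['joints'],'round') else s['joints'],s['tool_pos'])"
```

```text
1.2 [-1.174  0.403  1.47   0.     1.268 -0.329] [ 0.27914704 -0.58704839  0.29958308]
```

The crop shows an amber bottle with a wide white cap on a steel plate at crop (275,195), so the choice holds. Positive yaw lowers joint 6. I'm moving above the bottle and winding the wrist counter-clockwise.

Emit:
step_arm(commands="-1 0.02 0.04 0 1;-1 0.04 0.08 0 2;-1 0.06 0.12 0 3;-1 0.08 0.16 0 4;-1 0.1 0.2 0 5;-1 0.12 0.24 0 6;-1 0.14 0.28 0 7;-1 0.16 0.32 0 8;-1 0.18 0.36 0 9;-1 0.2 0.4 0 10;-1 0.224 0.439 0 11;-1 0.224 0.439 0 12")

```text
clock: 2.4
tool_pos: [0.5051, -0.1437, 0.299]
orientation: [-0.646, -0.286, 0.286, 0.647]
wrist_force: [0.3, -1.3, -0.1]
gripper_width: 0.997
```

Emit:
step_arm(commands="-1 0 0 0 1;-1 0 0 0 2;-1 0 0 0 3;-1 0 0 0 4;-1 0 0 0 5;-1 0 0 0 6;-1 0 0 0 7;-1 0 0 0 8;-1 0 0 0 9;-1 0 0 0 10;-1 0 0 0 10;-1 0 0 0 10")

```text
clock: 3.6
tool_pos: [0.503, -0.148, 0.299]
orientation: [-0.315, -0.633, 0.633, 0.315]
wrist_force: [-0.6, 0.5, -0.8]
gripper_width: 1.0
```

```bash
cat >> h.py <<'E'
def wrist():
    s=ctrl.get_state(); im,d=ctrl.capture("wrist"); c=ctrl.get_calibration("wrist")
    T=np.eye(4);T[:3,:3]=R.from_quat(s["orientation"]).as_matrix();T[:3,3]=s["tool_pos"]
    return im,d,T@np.array(c["T_tool_cam"]),s
E
python3 - <<'E'
from h import *
im,d,T,s=wrist(); print(s['clock'],np.round(s['joints'],3),s['tool_pos'])
cv2.imwrite('pics/w1.png',im[:,:,::-1])
for q in ("tall_cap_mid","tall"):
    for r in ctrl.place_of("wrist",q)[:3]: print(q,r["conf"],(T@np.r_[r["location"],1])[:3].round(4))
E
```

```text
3.6 [-0.344  0.209  1.75   0.     1.183 -2.561] [ 0.50300627 -0.14797669  0.29901759]
tall_cap_mid 0.7 [ 0.7297 -0.2276  0.1661]
tall_cap_mid 0.65 [ 0.505  -0.1517  0.1661]
tall_cap_mid 0.61 [0.379  0.0795 0.1678]
tall 0.97 [ 0.2716 -0.2371 -0.002 ]
tall 0.82 [ 7.308e-01 -2.335e-01  3.000e-04]
```

View pics/w1.png

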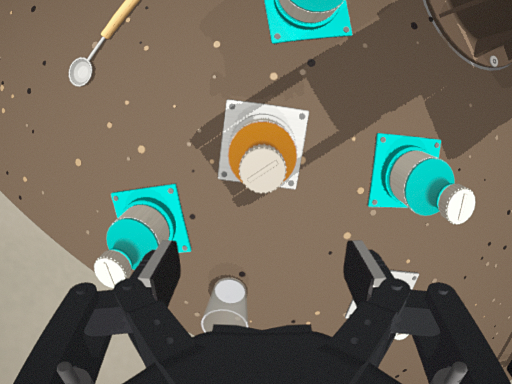

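The wrist view shows the amber bottle's cap at about (264,170), with its rib visible and clear of the turquoise bottles. I'll locate the disc by depth.

```bash
python3 - <<'E'
from h import *
im,d,T,s=wrist(); c=ctrl.get_calibration("wrist"); m=np.array(c["mtx"])
v,u=np.mgrid[120:220,210:320]; z=d[v,u]
x=(u-m[0,2])/m[0,0]; y=(v-m[1,2])/m[1,1]; th=np.hypot(x,y); k=np.tan(th)/np.maximum(th,1e-9)
P=np.stack([x*k*z,y*k*z,z,np.ones_like(z)],-1)@T.T
W=P[(z>0)&(P[...,2]>0.165)&(P[...,2]<0.19)][:,:3]
top=W[W[:,2]>np.median(W[:,2])-.003]
(cx,cy),r=cv2.minEnclosingCircle(top[:,:2].astype(np.float32))
print(len(top),cx,cy,r,np.percentile(top[:,2],[5,50,95]),top.mean(0))
E
```

```text
1637 0.5010756254196167 -0.14953209459781647 0.024886319413781166 [0.17341789 0.17487075 0.17780761] [ 0.50066693 -0.15008422  0.17504238]
```

Emit:
step_arm(commands="-1 -0.002 -0.002 -0.03 0;-1 -0.002 -0.002 -0.06 0;-1 -0.002 -0.002 -0.09 0;-1 -0.002 -0.002 -0.115 0;-1 -0.002 -0.002 -0.135 0;-1 -0.002 -0.002 -0.15 0;-1 -0.002 -0.002 -0.157 0;-1 -0.002 -0.002 -0.157 0")

```text
clock: 4.6
tool_pos: [0.5007, -0.1499, 0.1416]
orientation: [-0.313, -0.634, 0.634, 0.314]
wrist_force: [0.1, 0.4, 0.4]
gripper_width: 1.002
```

Emit:
step_arm(commands="1 0 0 0 0;1 0 0 0 0;1 0 0 0 0;1 0 0 0 0;1 0 0 0 0;1 0 0 0 0;1 0 0 0 0;1 0 0 0 0;1 0 0 0 0;1 0 0 0 0;1 0 0 0 0;1 0 0 0 0", newtons=40)

```text
clock: 5.8
tool_pos: [0.5004, -0.1491, 0.1433]
orientation: [0.313, 0.634, -0.634, -0.314]
wrist_force: [-9.7, 9.5, 25.8]
gripper_width: 0.252
```

```bash
python3 - <<'E'
from h import *
im,d,T,s=wrist(); print({k:np.round(v,3) for k,v in s.items() if k!='effort'})
cv2.imwrite('pics/w2.png',im[:,:,::-1])
E
```

```text
{'clock': np.float64(5.8), 'joints': array([-3.480e-01,  3.730e-01,  1.945e+00,  1.000e-03,  8.240e-01,
       -2.573e+00]), 'qvel': array([-0.   , -0.   ,  0.   , -0.001, -0.002,  0.002]), 'tool_pos': array([ 0.5  , -0.149,  0.143]), 'orientation': array([ 0.313,  0.634, -0.634, -0.314]), 'wrist_force': array([-9.691,  9.524, 25.754]), 'wrist_torque': array([ 1.813,  1.72 , -0.155]), 'gripper_width': np.float64(0.252)}
```

View pics/w2.png

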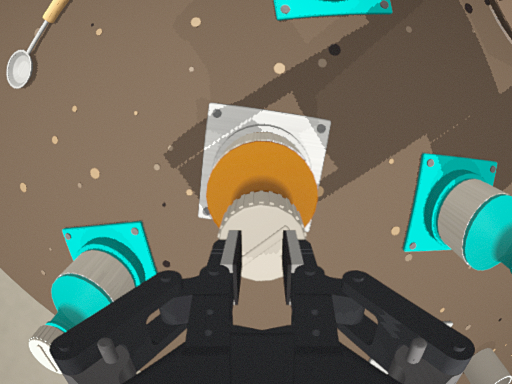

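The jaws are at 21 mm, too narrow for a 48 mm cap, with a force on the wrist of 26 N upward. Something is off, so I'll inspect the depth in 3D.

```bash
cat >> h.py <<'E'
def cloud():
    im,d,T,s=wrist(); m=np.array(ctrl.get_calibration("wrist")["mtx"])
    v,u=np.mgrid[0:384,0:512]; x=(u-m[0,2])/m[0,0]; y=(v-m[1,2])/m[1,1]; th=np.hypot(x,y); k=np.tan(th)/np.maximum(th,1e-9)
    return im,d,np.stack([x*k*d,y*k*d,d,np.ones_like(d)],-1)@T.T,T,s
E
python3 - <<'E'
from h import *
im,d,P,T,s=cloud()
A=R.from_quat(s['orientation']).as_matrix(); print("tool axes cols\n",A.round(2))
print("cam in tool",np.round(ctrl.get_calibration("wrist")["T_tool_cam"],3))
for r in (200,220,235,245,255,265,275,285,295):
    print(r,[(u,tuple(((P[r,u,:3]-s['tool_pos'])@A*1000).round().astype(int)),round(P[r,u,2]*1000)) for u in (222,236,250,265,280,292,303)])
W=P[200:285,215:310]; W=W[(W[...,2]>.165)&(W[...,2]<.18)][:,:3]; print(len(W),W.mean(0),W.min(0),W.max(0))
E
```

```text
tool axes cols
 [[-0.61 -0.   -0.79]
 [ 0.79  0.   -0.61]
 [ 0.   -1.   -0.  ]]
cam in tool [[ 1.     0.    -0.001 -0.   ]
 [ 0.001 -0.303  0.953 -0.174]
 [ 0.    -0.953 -0.303  0.077]
 [ 0.     0.     0.     1.   ]]
200 [(222, (np.int64(-31), np.int64(36), np.int64(2)), 108), (236, (np.int64(-15), np.int64(-13), np.int64(19)), 156), (250, (np.int64(-7), np.int64(-25), np.int64(23)), 168), (265, (np.int64(1), np.int64(-23), np.int64(23)), 166), (280, (np.int64(9), np.int64(-20), np.int64(22)), 163), (292, (np.int64(21), np.int64(28), np.int64(5)), 116), (303, (np.int64(31), np.int64(37), np.int64(1)), 106)]
220 [(222, (np.int64(-23), np.int64(-24), np.int64(11)), 167), (236, (np.int64(-14), np.int64(-30), np.int64(14)), 174), (250, (np.int64(-7), np.int64(-31), np.int64(15)), 174), (265, (np.int64(1), np.int64(-31), np.int64(15)), 175), (280, (np.int64(9), np.int64(-32), np.int64(15)), 175), (292, (np.int64(15), np.int64(-31), np.int64(15)), 175), (303, (np.int64(32), np.int64(43), np.int64(-18)), 101)]
235 [(222, (np.int64(-22), np.int64(-31), np.int64(6)), 175), (236, (np.int64(-13
[... 2164 characters left out ...]
1), (280, (np.int64(23), np.int64(144), np.int64(-156)), -1), (292, (np.int64(12), np.int64(-74), np.int64(4)), 217), (303, (np.int64(15), np.int64(-85), np.int64(12)), 228)]
295 [(222, (np.int64(-13), np.int64(-98), np.int64(18)), 242), (236, (np.int64(-12), np.int64(-69), np.int64(-5)), 212), (250, (np.int64(-16), np.int64(144), np.int64(-172)), 0), (265, (np.int64(4), np.int64(145), np.int64(-173)), -1), (280, (np.int64(24), np.int64(145), np.int64(-173)), -1), (292, (np.int64(12), np.int64(-76), np.int64(0)), 220), (303, (np.int64(13), np.int64(-97), np.int64(16)), 240)]
4212 [ 0.49661294 -0.15281181  0.17436491] [ 0.47615737 -0.17423226  0.16500147] [ 0.52422526 -0.12847236  0.17999066]
```

```bash
python3 - <<'E'
from h import *
im,d=ctrl.capture("scene"); a=im[120:260,150:300,::-1]; cv2.imwrite('pics/s2.png',cv2.resize(a,None,fx=4,fy=4,interpolation=2))
c=ctrl.get_calibration("scene")
for p in ([.5,-.149,.143],[.5,-.149,.175],[.5,-.149,.185]):
    print(p,((cv2.projectPoints(np.array([p]),np.array(c['rvec']),np.array(c['tvec']),np.array(c['mtx']),None)[0].ravel()-[150,120])*4).round())
E
```

```text
[0.5, -0.149, 0.143] [272. 321.]
[0.5, -0.149, 0.175] [270. 290.]
[0.5, -0.149, 0.185] [269. 280.]
```

View pics/s2.png

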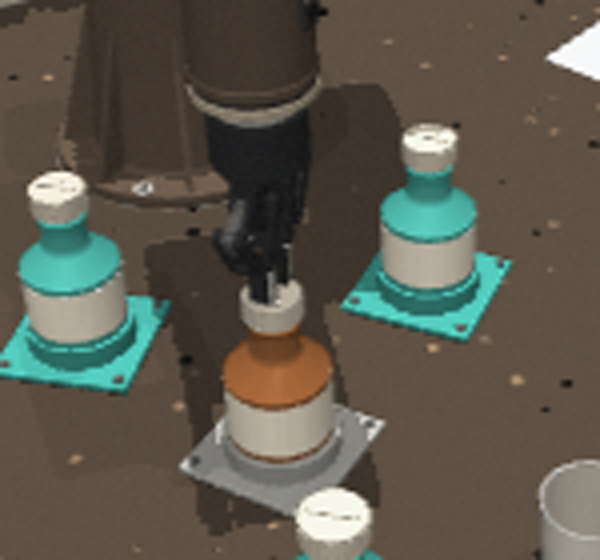

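The fingers are standing on the cap's top, gripping across its rib, so the tips lie about 35 mm higher than expected. I'll lift, close in the air to the cap's width, and measure where the tips really are.

Emit:
step_arm(commands="1 0 0 0.01 0;0 0 0 0.03 0;-0.4 0 0 0.06 0;-0.4 0 0 0.08 0;-0.4 0 0 0.08 0;-0.4 0 0 0.08 0;-0.4 0 0 0.08 0;-0.4 0 0 0.08 0")

```text
clock: 6.75
tool_pos: [0.5006, -0.1498, 0.2214]
orientation: [-0.313, -0.634, 0.634, 0.314]
wrist_force: [0.9, -0.3, -0.2]
gripper_width: 0.705
```

```bash
python3 - <<'E'
from h import *
im,d,P,T,s=cloud(); A=R.from_quat(s['orientation']).as_matrix()
print(s['clock'],s['gripper_width'],s['tool_pos'],s['wrist_force'],s['joints'])
L=(P[...,:3]-s['tool_pos'])@A*1000
ok=(d>0)&(np.abs(L[...,2])<14)&(np.abs(L[...,0])>8)&(np.abs(L[...,0])<62)&(L[...,1]<30)
v,u=np.nonzero(ok)
for sg in (-1,1):
    S=L[ok&(np.sign(L[...,0])==sg)]; S=S[np.argsort(-S[:,1])]; print(len(S),S[:300:25].round(1).tolist())
cv2.imwrite('pics/w3.png',im[:,:,::-1])
E
```

```text
6.75 0.7051798275230262 [ 0.50061069 -0.14983933  0.22136328] [ 0.92681225 -0.25805012 -0.23616344] [-3.48847240e-01  2.78970851e-01  1.85849621e+00  5.82633650e-06
  1.00556997e+00 -2.57285009e+00]
11763 [[-30.8, -36.4, 6.9], [-30.2, -38.5, 2.7], [-30.9, -40.2, 9.4], [-30.5, -41.5, -1.1], [-30.9, -42.2, 10.9], [-40.0, -43.2, 6.6], [-42.4, -44.1, 7.0], [-39.0, -44.7, 7.5], [-30.4, -45.3, 4.6], [-39.9, -45.8, 6.3], [-34.1, -46.7, 10.9], [-31.0, -47.2, 10.7]]
11877 [[29.5, -36.4, -1.5], [29.2, -38.6, -9.1], [32.6, -40.3, 10.5], [29.3, -41.5, 10.1], [29.2, -42.2, -9.3], [35.1, -43.0, 10.7], [29.1, -43.9, 0.4], [29.4, -44.6, 7.7], [29.4, -45.2, 0.5], [40.6, -45.8, 6.9], [34.8, -46.7, 10.9], [40.3, -47.3, 6.5]]
```

View pics/w3.png

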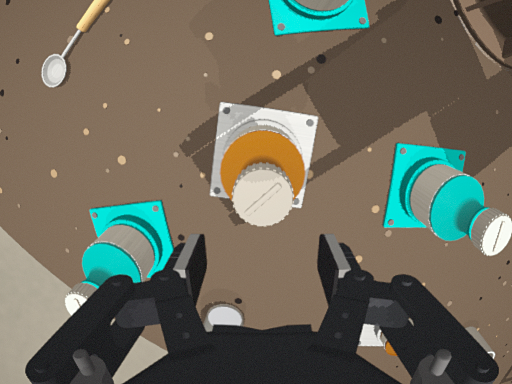

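The fingertips sit about 36–40 mm behind the reported TCP, which disagrees with the description. To satisfy either reading of the grasp point, I'll go to TCP z of about 0.120. That puts the tips about 7 mm below the cap's middle, and the nominal grasp point still within 28 mm of it.

Emit:
step_arm(commands="-0.7 0 0 0 0;-0.7 0 0 -0.025 0;-0.7 0 0 -0.05 0;-0.7 0 0 -0.075 0;-0.7 0 0 -0.09 0;-0.7 0 0 -0.101 0;-0.7 0 0 -0.101 0")

```text
clock: 7.5
tool_pos: [0.5003, -0.1497, 0.1199]
orientation: [-0.312, -0.634, 0.634, 0.314]
wrist_force: [-0.3, -0.2, 0.1]
gripper_width: 0.851
```

Emit:
step_arm(commands="1 0 0 0 0;1 0 0 0 0;1 0 0 0 0;1 0 0 0 0;1 0 0 0 0;1 0 0 0 0;1 0 0 0 0;1 0 0 0 0;1 0 0 0 0;1 0 0 0 0", newtons=45)

```text
clock: 8.5
tool_pos: [0.5007, -0.1491, 0.1224]
orientation: [0.313, 0.634, -0.634, -0.313]
wrist_force: [-5.6, 10.2, 14.3]
gripper_width: 0.548
```

```bash
python3 - <<'E'
from h import *
im,d,T,s=wrist(); print({k:np.round(v,3) for k,v in s.items() if k!='effort'})
cv2.imwrite('pics/w4.png',im[:,:,::-1])
E
```

```text
{'clock': np.float64(8.5), 'joints': array([-3.480e-01,  4.020e-01,  1.964e+00,  1.000e-03,  7.750e-01,
       -2.573e+00]), 'qvel': array([ 0.001,  0.001,  0.001, -0.   ,  0.001, -0.   ]), 'tool_pos': array([ 0.501, -0.149,  0.122]), 'orientation': array([ 0.313,  0.634, -0.634, -0.313]), 'wrist_force': array([-5.618, 10.199, 14.27 ]), 'wrist_torque': array([ 1.678,  1.098, -0.115]), 'gripper_width': np.float64(0.548)}
```

View pics/w4.png

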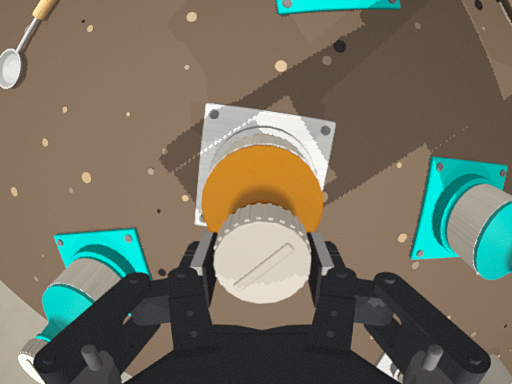

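The cap is gripped at 46.6 mm opening, seen centred between the pads at (263,260). The rib points to the upper right at about 37°. Now I turn it clockwise, watching the moment.

Emit:
step_arm(commands="1 0 0 0 -1;1 0 0 0 -2;1 0 0 0 -3;1 0 0 0 -4;1 0 0 0 -5;1 0 0 0 -6;1 0 0 0 -7;1 0 0 0 -8;1 0 0 0 -9;1 0 0 0 -10;1 0 0 0 -10")

```text
clock: 9.65
tool_pos: [0.5006, -0.1489, 0.1215]
orientation: [-0.648, -0.282, 0.282, 0.649]
wrist_force: [0.0, 10.7, -5.2]
gripper_width: 0.545
```

```bash
cat > st.py <<'E'
from h import *
s=ctrl.get_state(); A=R.from_quat(s['orientation']).as_matrix()
print(s['clock'],'p',np.round(s['tool_pos'],4),'yaw',np.degrees(np.arctan2(A[1,0],A[0,0])).round(2),'F',np.round(s['wrist_force'],1),'T',np.round(s['wrist_torque'],3),'w',round(s['gripper_width'],3),'j6',np.round(s['joints'][5],3))
E
python3 st.py
```

```text
9.65 p [ 0.5006 -0.1489  0.1215] yaw 47.08 F [ 0.  10.7 -5.2] T [ 1.747 -0.017 -0.128] w 0.545 j6 -1.171
```

Emit:
step_arm(commands="1 0 0.001 0 -1;1 0 0.001 0 -2;1 0 0.001 -0.001 -3;1 0 0.001 -0.001 -4;1 0 0.001 -0.001 -5;1 0 0.001 -0.001 -5")

```text
clock: 10.25
tool_pos: [0.5008, -0.1487, 0.1207]
orientation: [-0.706, -0.045, 0.045, 0.706]
wrist_force: [-3.0, 4.4, -0.8]
gripper_width: 0.546
```

```bash
python3 st.py
```

```text
10.25 p [ 0.5008 -0.1487  0.1207] yaw 7.27 F [-3.   4.4 -0.8] T [ 0.604  0.524 -0.149] w 0.546 j6 -0.474
```

Emit:
step_arm(commands="1 0 0 0 -0.5;1 0 0 0 -1;1 0 0 -0.001 -1.5;1 0 0 -0.001 -2;1 0 0 -0.001 -2")

```text
clock: 10.75
tool_pos: [0.5009, -0.1487, 0.1201]
orientation: [-0.705, 0.052, -0.052, 0.705]
wrist_force: [-5.3, 4.4, 10.8]
gripper_width: 0.545
```

```bash
python3 st.py
```

```text
10.75 p [ 0.5009 -0.1487  0.1201] yaw -8.44 F [-5.3  4.4 10.8] T [ 0.833  1.036 -0.125] w 0.545 j6 -0.2
```

Emit:
step_arm(commands="1 0 0 0 -0.5;1 0 0 0 -1;1 0 0 0 -1.5;1 0 0 0 -2;1 0 0 0 -2")

```text
clock: 11.25
tool_pos: [0.5009, -0.1487, 0.1199]
orientation: [-0.691, 0.15, -0.15, 0.691]
wrist_force: [-3.9, 4.1, 6.5]
gripper_width: 0.54
```

```bash
python3 st.py
```

```text
11.25 p [ 0.5009 -0.1487  0.1199] yaw -24.44 F [-3.9  4.1  6.5] T [ 0.824  0.709 -0.116] w 0.54 j6 0.079
```

Emit:
step_arm(commands="1 0 0 0 -0.5;1 0 0 0 -1;1 0 0 0 -1.5;1 0 0 0 -2;1 0 0 0 -2")

```text
clock: 11.75
tool_pos: [0.501, -0.1487, 0.1197]
orientation: [-0.663, 0.244, -0.244, 0.664]
wrist_force: [-4.1, 3.9, 1.5]
gripper_width: 0.547
```

```bash
python3 st.py
```

```text
11.75 p [ 0.501  -0.1487  0.1197] yaw -40.44 F [-4.1  3.9  1.5] T [ 0.699  0.514 -0.114] w 0.547 j6 0.359
```

Emit:
step_arm(commands="1 0 0 0 -0.5;1 0 0 0 -1;1 0 0 0 -1.5;1 0 0 0 -2;1 0 0 0 -2")

```text
clock: 12.25
tool_pos: [0.501, -0.1488, 0.1195]
orientation: [-0.623, 0.334, -0.334, 0.623]
wrist_force: [-2.4, 4.7, -1.8]
gripper_width: 0.547
```

```bash
python3 st.py
```

```text
12.25 p [ 0.501  -0.1488  0.1195] yaw -56.42 F [-2.4  4.7 -1.8] T [ 0.616  0.394 -0.152] w 0.547 j6 0.638
```

Emit:
step_arm(commands="1 0 0 -0.001 -0.5;1 0 0 -0.001 -1;1 0 0 -0.001 -1.5;1 0 0 -0.001 -1.5")

```text
clock: 12.65
tool_pos: [0.5011, -0.1489, 0.119]
orientation: [-0.585, 0.397, -0.398, 0.585]
wrist_force: [-4.9, 5.4, 10.2]
gripper_width: 0.548
```

```bash
python3 st.py
```

```text
12.65 p [ 0.5011 -0.1489  0.119 ] yaw -68.41 F [-4.9  5.4 10.2] T [ 0.849  0.88  -0.127] w 0.548 j6 0.847
```

Emit:
step_arm(commands="1 0 0 0 -0.5;1 0 0 0 -1;1 0 0 0 -1.5;1 0 0 0 -1.5")

```text
clock: 13.05
tool_pos: [0.5011, -0.1489, 0.1189]
orientation: [-0.54, 0.456, -0.457, 0.54]
wrist_force: [-5.3, 3.8, 6.9]
gripper_width: 0.54
```

```bash
python3 st.py
```

```text
13.05 p [ 0.5011 -0.1489  0.1189] yaw -80.41 F [-5.3  3.8  6.9] T [ 0.728  0.697 -0.113] w 0.54 j6 1.056
```

Emit:
step_arm(commands="1 0 0 0 -0.5;1 0 0 0 -1;1 0 0 0 -1.5;1 0 0 0 -1.5")

```text
clock: 13.45
tool_pos: [0.5013, -0.149, 0.1188]
orientation: [0.49, -0.51, 0.51, -0.49]
wrist_force: [-3.0, 4.8, 3.4]
gripper_width: 0.548
```

```bash
python3 st.py
```

```text
13.45 p [ 0.5013 -0.149   0.1188] yaw -92.32 F [-3.   4.8  3.4] T [0.766 0.375 1.452] w 0.548 j6 1.265
```

The moment jumps from about -0.12 to +1.45 N m, which is the stop. I'll hold briefly with a small further nudge.

Emit:
step_arm(commands="1 0 0 0 -0.3;1 0 0 0 -0.3;1 0 0 0 -0.3;1 0 0 0 -0.3")

```text
clock: 13.85
tool_pos: [0.5029, -0.1492, 0.1189]
orientation: [0.479, -0.519, 0.521, -0.48]
wrist_force: [5.7, 4.9, -3.2]
gripper_width: 0.54
```

```bash
python3 st.py; python3 - <<'E'
from h import *
im,d,P,T,s=cloud()
A=R.from_quat(s['orientation']).as_matrix()
W=P[180:320,190:340]; z=W[...,2]; m=(z>.165)&(z<.18)
L=(W[...,:3]-s['tool_pos'])@A*1000; md=np.median(z[m]);print(md, W[m][:,:3].mean(0))
r=m&(z>md+.0015)&(np.abs(L[...,0])<19)&(np.abs(L[...,2])<20); Q=L[r][:,[0,2]]; e,v=np.linalg.eigh(np.cov(Q.T)); print('rib',r.sum(),v[:,1],np.sqrt(e))
a=np.hstack([cv2.imread('pics/w4.png')[190:340,170:350],im[190:340,170:350,::-1]])
cv2.imwrite('pics/w5.png',cv2.resize(a,None,fx=2.2,fy=2.2))
E
```

```text
13.85 p [ 0.5029 -0.1492  0.1189] yaw -94.64 F [ 5.7  4.9 -3.2] T [ 0.78  -1.025  0.364] w 0.54 j6 1.305
0.17103985747915212 [ 0.50548247 -0.14998602  0.17128653]
rib 702 [0.61903258 0.78536531] [ 2.24905251 10.37454275]
```

View pics/w5.png

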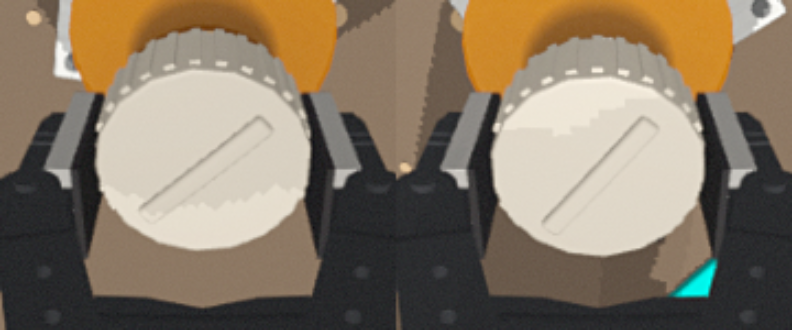

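The rib has turned about 9° against the pads, so they slipped at the stop. Cap-top height has dropped 3.8 mm to 0.171, so it is bottomed. Now I back off 90°, which is +11.25 units with the cap rising 1.6 mm.

Emit:
step_arm(commands="1 0.001 0 0 0.6;1 0.001 0 0 1.4;1 0.001 0 0 2.3;1 0.001 0 0 3.2;1 0.001 0 0.0005 4.1;1 0.001 0 0.0005 5;1 0.001 0 0.0005 6;1 0.001 0 0.001 7;1 0.001 0 0.001 8;1 0.001 0 0.0015 9;1 0.001 0 0.0015 10;1 0.001 0 0.0015 10.7")

```text
clock: 15.1
tool_pos: [0.5012, -0.1471, 0.1201]
orientation: [-0.704, 0.055, -0.053, 0.706]
wrist_force: [-6.4, 21.7, 12.6]
gripper_width: 0.546
```

Emit:
step_arm(commands="1 0 0 0 0.5;1 0 0 0 0.5;1 0 0 0 0.5;1 0 0 0 0.5")

```text
clock: 15.5
tool_pos: [0.501, -0.147, 0.1202]
orientation: [-0.706, 0.032, -0.031, 0.707]
wrist_force: [-6.5, 21.1, 12.3]
gripper_width: 0.541
```

```bash
python3 st.py; python3 - <<'E'
from h import *
im,d,P,T,s=cloud()
A=R.from_quat(s['orientation']).as_matrix()
W=P[180:320,190:340]; z=W[...,2]; m=(z>.165)&(z<.18)
L=(W[...,:3]-s['tool_pos'])@A*1000; md=np.median(z[m]);print(md, W[m][:,:3].mean(0))
r=m&(z>md+.0015)&(np.abs(L[...,0])<19)&(np.abs(L[...,2])<20); Q=L[r][:,[0,2]]; e,v=np.linalg.eigh(np.cov(Q.T)); print('rib',r.sum(),v[:,1],np.sqrt(e))
for q in ("tall_cap_mid",):
    for r in ctrl.place_of("wrist",q)[:4]: print(q,r["conf"],(T@np.r_[r["location"],1])[:3].round(4))
cv2.imwrite('pics/w6.png',im[:,:,::-1])
E
```

```text
15.5 p [ 0.501  -0.147   0.1202] yaw -5.07 F [-6.5 21.1 12.3] T [3.43  0.948 0.091] w 0.541 j6 -0.258
0.17250721122483909 [ 0.50211664 -0.14481756  0.17250207]
rib 693 [0.62462881 0.78092179] [ 1.89608935 10.37586961]
tall_cap_mid 0.96 [ 0.5051 -0.1539  0.1636]
tall_cap_mid 0.64 [ 0.269  -0.2398  0.1663]
```

View pics/w6.png

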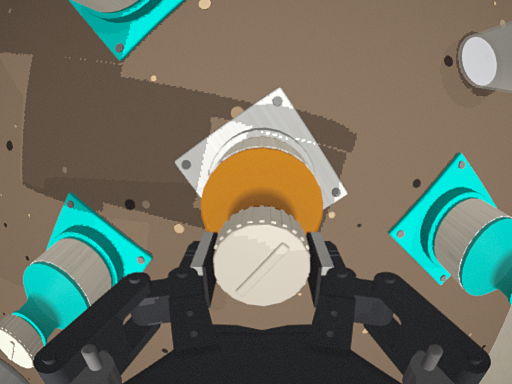

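The rib direction in the tool frame is unchanged, so there was no slip. The turn back was 89.6° and the cap rose 1.5 mm. The nominal grasp point is about 23 mm from the cap's middle. Handing in.

```bash
python3 -c "
from cell import ctrl
print(ctrl.job_done())"; python3 st.py
```

```text
the job is handed in; nothing more can be done
None
the job is handed in; nothing more can be done
```

I screwed the tall amber bottle's cap clockwise to its stop, backed it off a quarter turn, and handed the job in still gripping it at about 15.5 s. No verdict is reported.

- **Bottomed out:** The moment jumped from about 0.12 to 1.45 N m after roughly 3.7 rad. The cap top had dropped 3.8 mm. I held there for about 0.4 s, and the pads slipped about 9° on the cap at the stop.
- **Backed off:** The wrist turned back 89.6°, and the rib kept its direction relative to the fingers, so they did not slip. The cap rose 1.5 mm, against about 1.6 mm expected for a quarter turn.
- **Final grip:** The fingers hold at 46 mm opening with the grip set to 45 N. The wrist still carries a steady force of about 25 N, mostly sideways.

**Disagreements:**
- The fingertips measured 32–40 mm behind the reported TCP, so the first closing landed on top of the cap and gripped its rib. I lifted and gripped again about 22 mm lower.
- Because of that offset, the nominal grasp point is about 23 mm from the cap's middle. That is inside the 28 mm limit, but with little margin.

The arm went nowhere near the short bottle, tumbler, mug or spoon, but I did not re-measure them at the end.

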